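Load the bottle filler's spring platforms

TASK

Load the filler: stand each of the three round glass bottles upright in the middle of its own white spring platform so that all three mouths come out level, that is the tallest bottle on the lowest platform, the middle one on the middle platform and the shortest on the highest. Set them down gently, without dropping or knocking over any of them, and leave the two square-sided bottles standing where they are.

Things in the scene. Friction and masses are not known exactly. Their poses are not given: they have to be found in the camera images.
- bottle_tall: the tallest and widest of the three round amber glass bottles, 52 mm in diameter and 110 mm tall over all, standing upright and loose on the bench. Straight-sided up to 88 mm, then a short shoulder and a neck 24 mm in diameter, with a 27 mm lip at the mouth. Origin: centre of its underside, z axis up through the mouth. About 120 g (varies).
- bottle_mid: the middle-sized of the three round amber glass bottles, 44 mm in diameter and 90 mm tall over all, standing upright and loose on the bench. Straight-sided up to 68 mm, then a short shoulder and a neck 24 mm in diameter, with a 27 mm lip at the mouth. Origin: centre of its underside, z axis up through the mouth. About 80 g (varies).
- bottle_short: the shortest and slimmest of the three round amber glass bottles, 36 mm in diameter and 70 mm tall over all, standing upright and loose on the bench. Straight-sided up to 48 mm, then a short shoulder and a neck 24 mm in diameter, with a 27 mm lip at the mouth. Origin: centre of its underside, z axis up through the mouth. About 50 g (varies).
- platform_low: the lowest and widest of the three spring platforms, fixed to the bench: a red 60 x 60 x 18 mm foot, a steel rod with a coil spring and on top a flat round white disc, 100 mm in diameter and 12 mm thick, with a thin dark ring 52 mm in diameter marked around its centre. It is rigid here (the spring does not give). Origin: centre of the foot's underside, on the bench; the disc's upper face is 50 mm above it, centred on the same axis.
- platform_mid: the middle of the three spring platforms, fixed to the bench: a red 60 x 60 x 18 mm foot, a steel rod with a coil spring and on top a flat round white disc, 85 mm in diameter and 12 mm thick, with a thin dark ring 44 mm in diameter marked around its centre. It is rigid here (the spring does not give). Origin: centre of the foot's underside, on the bench; the disc's upper face is 70 mm above it, centred on the same axis.
- platform_high: the highest and narrowest of the three spring platforms, fixed to the bench: a red 60 x 60 x 18 mm foot, a steel rod with a coil spring and on top a flat round white disc, 70 mm in diameter and 12 mm thick, with a thin dark ring 36 mm in diameter marked around its centre. It is rigid here (the spring does not give). Origin: centre of the foot's underside, on the bench; the disc's upper face is 90 mm above it, centred on the same axis.
- square_a: a square amber glass bottle, 46 x 46 mm in plan and 95 mm tall, loose on the bench, not part of this job. Origin: centre of its underside, z up.
- square_b: a flat rectangular amber glass bottle, 36 mm (its x) by 58 mm (its y) in plan and 80 mm tall, loose on the bench, not part of this job. Origin: centre of its underside, z up.
There are look-alikes about, which are no part of the job. Leave any green look-alike of the square_a alone.

How it is judged:
By the outcome, as a careful person would: the job done as asked, in the order asked, and still so for the second after the job is handed in, with the robot touching nothing.
It also fails if it takes over 112 s, if anything falls off the work surface, if the arm or the gripper's body presses on something with over 40 N, if the wrist force passes 120 N, or if a joint passes its speed limit or range.

ROBOT

A 6-joint arm with a two-finger parallel gripper is mounted at the origin on the work surface. World frame = base frame: x ahead of the robot, y to its left, z up, the work surface at z = 0. Lengths are in m, angles in rad, forces in N, time in s.
With the tool pointing down it reaches from about 0.35 to 0.975 m from the base axis. Payload 4.9 kg.
Tool frame: the origin (TCP) lies midway between the tips of the shut fingers; the grasp point (between the pads) lies 19 mm behind it; z points along the fingers, y is the direction in which the jaws open and shut (so a half turn about z gives the same grasp; the last joint's range is limited). The gripper opens to 85 mm and grips with 20 to 120 N. Pads are 22 mm wide; open, the fingers measure 114 mm over their backs; the gripper's body (76 mm by 85 mm) begins 54 mm behind the grasp point. The pads swing forward as they close: fully open they stand 13 mm farther back than shut.
Start: joints at [0.993, 0.053, 1.613, -0, 1.476, -0.119], TCP at [0.277, 0.56, 0.231] pointing down, gripper open.
Joint ranges: [-3.01, 3.01], [-1.01, 2.22], [0.06, 2.58], [-1.02, 4.17], [0.09, 2.62], [-3.14, 3.14]. Speed limits (rad/s): [2.57, 2.57, 3.14, 3.14, 3.14, 3.14].

INTERFACE

Orientations are given as a unit quaternion [w, x, y, z].
In Python, from plant import state, grab_frame, camera_params, job_done, boxes_of gives the robot as it stands.
- The arm moves only by the tool step_arm, never from a script. Its argument "steps" is a list of rows, each a list of 4 numbers: the shift along the tool's x, y, z in mm, then the turn about the tool's z in degrees. A call has 1 to 8 rows; each row shifts and turns the pose as measured when the row begins, along the tool's axes as they then stand; what a row does not reach is not made up. A row lasts 1/10 s, in which the tool goes at most 50 mm and 8.59 degrees, less where a joint would pass 70% of its speed; a pose out of reach is approached as far as the arm can. A call is refused whole if a number of a shift passes 50 or a number of a turn 8.59, either way. A call with a gripper value outside its range is refused whole. "claw" is the opening in per cent of the stroke, from 0 (shut) to 100 (fully open), set as the call begins (left out, the last holds). The fingers move at their own pace and stop on an object; the grip force is fixed at half the most. Time passes only in rows, so rows that do not move let the fingers close. It gives the time, the measured TCP pose, the force and the opening at its end, in the units of the state.
- state(): the state, without advancing time (a new reading comes with each control period).
- grab_frame(name): name is "scene" or "top" or "wrist"; returns (picture, depth): 480x640x3 uint8, red, green, blue; 480x640 float32, m along the optical axis (not along the pixel's ray), 0 where there is no reading.
- camera_params(name): a dict with "mtx" (3x3 intrinsics, pixels), "extrinsics" (4x4, takes a point from camera to world coordinates); the wrist camera has in their place "T_tool_cam" (4x4, takes a point from camera to tool coordinates, whose origin is the TCP and whose axes are the flange's). Camera axes: x right, y down, z forward; pixel columns grow to the right and rows downward; lengths in m; the calibration is good to about 2 mm. A picture is of the moment at which its call begins: read the wrist's pose just before it. camera_params takes no time and is no camera call.
- job_done(): hands the job in, once; it reports no verdict.
Trained networks look in the newest picture that a camera, given by its name, has taken for a name from the list of things; names that differ only in an ending like _2 or _b are one class to them, and where a whole thing is asked for, a point or a joint stands for the part that bears it (a point fixed in the world has none). Each returns a list of dicts, best first, with "p" (0 to 1); they miss things now and then, are a little off and sometimes report something else, mostly with a low value. They report only what shows in the picture. A call takes as long as a camera call. They do not tell look-alikes from the thing itself.
- boxes_of(camera, label): "box" ([left, top, width, height] in pixels, round what is visible of it).
The state is a dict: "time": time; "joint_pos": joint angles; "joint_vel": joint speeds; "joint_efforts": joint torques, N m; "tool_pos": TCP position; "tool_rot": TCP orientation; "contact_force": force on the tool from outside, world axes, zero at the start; "ft_torque": the same for the moment, N m; "gripper_width": opening from 0.0 (shut) to 1.0 (fully open).
Only numpy, scipy, OpenCV 4.12 (cv2) and the standard library are available. Lean on these libraries where they do the work, as an engineer would, in place of code of your own. Each camera call takes 0.05 s, during which the arm holds its last target. There are 200 camera calls.

## Working session

There is one attempt and no reset: what is moved stays moved. The work goes in short steps, Python scripts to look and compute and a tool call to move; the robot and the scene stay as the last step left them, time stands still between calls to the robot, and variables do not carry over. Pictures are saved under pics/ and viewed, about 12 in all and at most 16, crops included, and the job is handed in when it is done.

Besides the shell and the picture viewer there is one more tool, called after "Call:" as name(argument=value, ...), one argument or row to a line, values as JSON. step_arm: Moves the arm, as the interface text tells. Its arguments: {"type":"object","properties":{"steps":{"type":"array"},"claw":{"type":"number"}},"required":["steps"]}

```bash
mkdir -p pics; ls; python3 - <<'E'
from plant import *
import cv2,numpy as np
s=state();print(s)
for n in("scene","top"):
    p,d=grab_frame(n);cv2.imwrite(f"pics/{n}0.png",p[:,:,::-1]);np.save(f"pics/{n}0.npy",d)
    c=camera_params(n);print(n,np.round(np.array(c["mtx"]),1).tolist(),np.round(np.array(c["extrinsics"]),3).tolist())
print(camera_params("wrist"))
E
```

```text
pics
{'time': 0.0, 'joint_pos': array([ 9.92999109e-01,  5.33650652e-02,  1.61428722e+00, -5.11673618e-06,
        1.47603457e+00, -1.18995353e-01]), 'joint_vel': array([ 0.00103558, -0.00308704, -0.00044703, -0.00297012,  0.00040523,
        0.00109862]), 'joint_efforts': array([ 1.59395226e-03, -3.93659127e+01, -3.70189834e+01,  5.65739276e-05,
        6.71503163e-03, -5.53190986e-07]), 'tool_pos': array([0.27644816, 0.55983423, 0.230062  ]), 'tool_rot': array([-3.55076889e-04,  2.27393828e-01,  9.73802316e-01, -9.85061480e-04]), 'contact_force': array([-0.80496572,  0.81933863, -0.95509545]), 'ft_torque': array([-0.01002974,  0.03615483, -0.00912187]), 'gripper_width': 0.9979284766708341}
scene [[623.5, 0.0, 324.6], [0.0, 623.5, 233.3], [0.0, 0.0, 1.0]] [[-0.566, 0.598, -0.567, 1.241], [0.824, 0.399, -0.403, 0.464], [-0.014, -0.695, -0.718, 0.889], [0.0, 0.0, 0.0, 1.0]]
top [[472.0, 0.0, 313.7], [0.0, 472.0, 247.5], [0.0, 0.0, 1.0]] [[-0.019, -0.997, 0.074, 0.489], [-1.0, 0.019, 0.005, -0.014], [-0.006, -0.073, -0.997, 1.033], [0.0, 0.0, 0.0, 1.0]]
{'mtx': array([[417.90340854,   0.        , 312.11162377],
       [  0.        , 417.90340854, 240.3668549 ],
       [  0.        ,   0.        ,   1.        ]]), 'T_tool_cam': array([[ 1.61475429e-04, -9.48179993e-01, -3.17733653e-01,
         8.20348354e-02],
       [ 9.99999965e-01,  8.62623535e-05,  2.50786107e-04,
        -7.40979597e-05],
       [-2.10381917e-04, -3.17733682e-01,  9.48179974e-01,
        -1.44158052e-01],
       [ 0.00000000e+00,  0.00000000e+00,  0.00000000e+00,
         1.00000000e+00]])}
```

View pics/scene0.png

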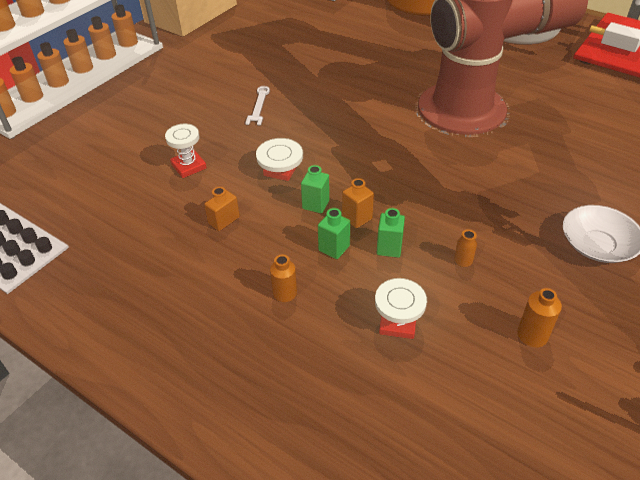

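View pics/top0.png

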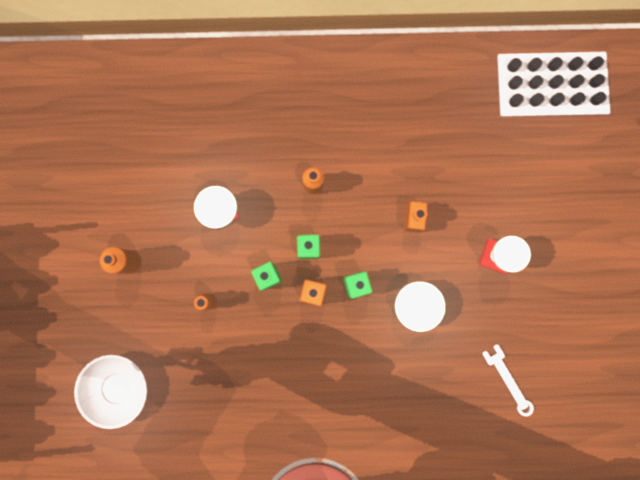

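Scene view: the round amber bottles are at (538,318) tall, (284,278) mid and (467,248) short. The square ambers are at (221,208) and (358,203), with green look-alikes at (316,189), (334,233) and (391,233).
Top view: tall (112,260), mid (313,179), short (201,302). The discs are low (420,306), mid (215,207) and high (512,254). The amber bottles on the shelf at the left edge of the scene view are background.

```bash
cat > h.py <<'E'
from plant import *
import cv2,numpy as np
from scipy.spatial.transform import Rotation as R
from scipy.optimize import least_squares
def T_tool(s):
    T=np.eye(4);w,x,y,z=s["tool_rot"];T[:3,:3]=R.from_quat([x,y,z,w]).as_matrix();T[:3,3]=s["tool_pos"];return T
def cloud(d,K,T):
    v,u=np.mgrid[:480,:640];P=np.stack([(u-K[0,2])/K[0,0]*d,(v-K[1,2])/K[1,1]*d,d],-1)
    W=P@T[:3,:3].T+T[:3,3];W[d<=0]=np.nan;return W
def circ(xy,r=None):
    c0=xy.mean(0)
    f=(lambda p:np.hypot(*(xy-p[:2]).T)-(r or p[2]))
    return least_squares(f,[*c0,r or .02],loss="soft_l1",f_scale=.001).x
E
python3 - <<'E'
from h import *
B={}
for n,L in {"top":dict(tall=(112,260),mid=(313,179),short=(201,302),low=(420,306),pm=(215,207),high=(512,254),sqa=(313,293),sqb=(418,216),g1=(265,276),g2=(308,246),g3=(358,285),bowl=(110,391)),
 "scene":dict(tall=(538,318),mid=(284,278),short=(467,248),low=(280,155),pm=(400,300),high=(182,135),sqa=(358,203),sqb=(221,208))}.items():
    p=cv2.imread(f"pics/{n}0.png");d=np.load(f"pics/{n}0.npy");c=camera_params(n)
    W=cloud(d,np.array(c["mtx"]),np.array(c["extrinsics"]))
    up=np.nan_to_num(W[...,2])>.012
    k,lab=cv2.connectedComponents(up.astype(np.uint8))
    for m,(u,v) in L.items():
        q=W[lab==lab[v,u]] if lab[v,u] else W[v-3:v+3,u-3:u+3].reshape(-1,3)
        zt=np.nanpercentile(q[:,2],98);t=q[q[:,2]>zt-.006];lo,hi=t.min(0),t.max(0)
        print(n,m,lab[v,u],len(q),"ztop %.3f"%zt,"topmid",np.round((lo+hi)[:2]/2,4),"ext",np.round((hi-lo)[:2],3),"all",np.round(q.min(0)[:2],3),np.round(q.max(0)[:2],3))
E
```

```text
top tall 32 858 ztop 0.113 topmid [0.5413 0.3957] ext [0.026 0.028] all [0.516 0.368] [0.568 0.422]
top mid 27 437 ztop 0.093 topmid [ 0.705  -0.0093] ext [0.027 0.026] all [ 0.683 -0.031] [0.726 0.012]
top short 37 297 ztop 0.073 topmid [0.4526 0.2232] ext [0.026 0.027] all [0.436 0.205] [0.471 0.237]
top low 36 1881 ztop 0.054 topmid [ 0.4364 -0.2249] ext [0.099 0.099] all [ 0.387 -0.274] [ 0.486 -0.175]
top pm 28 1381 ztop 0.074 topmid [0.6479 0.1935] ext [0.084 0.085] all [0.606 0.151] [0.69  0.236]
top high 31 1372 ztop 0.093 topmid [ 0.5382 -0.4035] ext [0.068 0.071] all [ 0.501 -0.439] [ 0.575 -0.365]
top sqa 35 503 ztop 0.098 topmid [ 0.469 -0.005] ext [0.026 0.026] all [ 0.443 -0.03 ] [0.494 0.021]
top sqb 29 600 ztop 0.083 topmid [ 0.6245 -0.2255] ext [0.027 0.027] all [ 0.594 -0.245] [ 0.655 -0.204]
top g1 33 556 ztop 0.098 topmid [0.5044 0.0916] ext [0.026 0.026] all [0.477 0.062] [0.532 0.12 ]
top g2 30 540 ztop 0.098 topmid [0.5645 0.0023] ext [0.026 0.024] all [ 0.541 -0.02 ] [0.586 0.025]
top g3 34 541 ztop 0.098 topmid [ 0.4831 -0.0982] ext [0.026 0.026] all [ 0.458 
[... 267 characters left out ...]
1 -0.0089] ext [0.027 0.027] all [ 0.683 -0.03 ] [0.728 0.015]
scene short 51 575 ztop 0.073 topmid [0.4533 0.2253] ext [0.029 0.027] all [0.439 0.207] [0.473 0.243]
scene low 40 1382 ztop 0.054 topmid [ 0.4344 -0.2233] ext [0.101 0.101] all [ 0.382 -0.274] [ 0.486 -0.172]
scene pm 60 2282 ztop 0.074 topmid [0.6486 0.1946] ext [0.087 0.085] all [0.605 0.152] [0.692 0.237]
scene high 32 1246 ztop 0.093 topmid [ 0.5376 -0.4012] ext [0.07  0.073] all [ 0.5   -0.443] [ 0.578 -0.363]
scene sqa 43 2263 ztop 0.097 topmid [5.167e-01 1.000e-04] ext [0.123 0.035] all [ 0.447 -0.03 ] [0.589 0.029]
scene sqb 44 972 ztop 0.082 topmid [ 0.6231 -0.2243] ext [0.029 0.028] all [ 0.594 -0.246] [ 0.656 -0.202]
```

Both cameras agree to about 2 mm. I'll choose by size: tall (.542,.396), mid (.705,-.009), short (.453,.224). First I turn the tool axes to match the world (tool x = -X, y = +Y), and make the one close crop.

Call:
step_arm(
  steps=[
    [0, 0, 0, -6.6],
    [0, 0, 0, -6.6],
    [0, 0, 0, -6.6],
    [0, 0, 0, -6.6],
  ],
  claw=100,
)

```text
time: 0.5
tool_pos: [0.2756, 0.5586, 0.2271]
tool_rot: [-0.002, -0.01, 1.0, -0.003]
contact_force: [0.1, -0.1, -0.1]
gripper_width: 0.997
```

```bash
python3 -c "
import cv2
p=cv2.imread('pics/scene0.png')[160:360,180:580];cv2.imwrite('pics/crop.png',cv2.resize(p,(800,400)))"
```

```text
(no output)
```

View pics/crop.png

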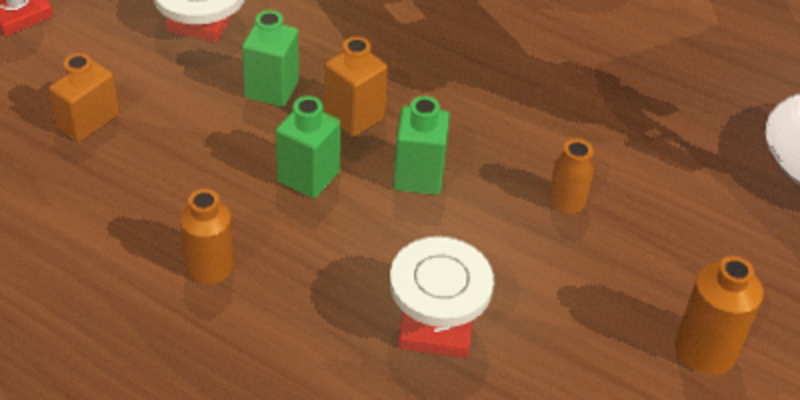

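The crop shows three round bottles of clearly different size: tall at (720,315), mid at (207,235), short at (572,175). The choice is confirmed, so I go to the tall one.

Call:
step_arm(
  steps=[
    [-38, -23, 4, 0],
    [-38, -23, 4, 0],
    [-38, -23, 4, 0],
    [-38, -23, 4, 0],
    [-38, -23, 4, 0],
    [-38, -23, 4, 0],
    [-38, -23, 4, 0],
    [0, 0, 0, 0],
  ],
)

```text
time: 1.3
tool_pos: [0.5516, 0.3976, 0.1921]
tool_rot: [-0.005, -0.014, 1.0, -0.005]
contact_force: [-0.5, -0.2, 0.6]
gripper_width: 1.0
```

```bash
cat >> h.py <<'E'
def look(tag,zlo,zhi,near=None,rad=.04):
    s=state();p,d=grab_frame("wrist");cv2.imwrite(f"pics/{tag}.png",p[:,:,::-1]);c=camera_params("wrist")
    W=cloud(d,np.array(c["mtx"]),T_tool(s)@np.array(c["T_tool_cam"]))
    q=W.reshape(-1,3);q=q[(q[:,2]>zlo)&(q[:,2]<zhi)]
    if near is not None:q=q[np.hypot(*(q[:,:2]-near).T)<rad]
    lo,hi=q.min(0),q.max(0)
    print("tcp",np.round(s["tool_pos"],4),"rot",np.round(s["tool_rot"],4),"n",len(q),"mid",np.round((lo+hi)/2,4),"ext",np.round(hi-lo,4));return W,p
E
python3 -c "
from h import *
look('w1',.102,.116,[.542,.396])"
```

```text
tcp [0.5516 0.3976 0.1921] rot [-0.0049 -0.0138  0.9999 -0.0046] n 1754 mid [0.5404 0.3958 0.1083] ext [0.027  0.0267 0.0125]
```

Call:
step_arm(
  steps=[
    [9, -1, 0, 0],
    [0, 0, 35, 0],
    [0, 0, 35, 0],
    [0, 0, 35, 0],
    [0, 0, 25, 0],
    [0, 0, 10, 0],
    [0, 0, 0, 0],
  ],
)

```text
time: 2.05
tool_pos: [0.5289, 0.4033, 0.0511]
tool_rot: [-0.005, -0.02, 1.0, -0.003]
contact_force: [0.2, -0.6, -0.2]
gripper_width: 1.0
```

Call:
step_arm(
  steps=[
    [-6, -4, 0, 1],
    [-6, -3, 0, 1],
    [0, 0, 0, 0],
  ],
)

```text
time: 2.35
tool_pos: [0.5428, 0.3985, 0.0557]
tool_rot: [-0.003, -0.002, 1.0, -0.001]
contact_force: [0.2, -0.6, -0.1]
gripper_width: 1.003
```

Call:
step_arm(
  steps=[
    [1, -2, 3, 0],
    [0, 0, 0, 0],
    [0, 0, 0, 0],
  ],
)

```text
time: 2.65
tool_pos: [0.5442, 0.3969, 0.0558]
tool_rot: [-0.0, -0.001, 1.0, 0.0]
contact_force: [-0.2, -0.6, -0.6]
gripper_width: 1.002
```

Call:
step_arm(
  steps=[
    [0, 0, 0, 0],
    [0, 0, 0, 0],
    [0, 0, 0, 0],
    [0, 0, 0, 0],
    [0, 0, 0, 0],
    [0, 0, 0, 0],
    [0, 0, 0, 0],
  ],
  claw=40,
)

```text
time: 3.35
tool_pos: [0.5446, 0.3969, 0.0564]
tool_rot: [0.0, -0.002, 1.0, 0.0]
contact_force: [0.7, -0.7, 1.4]
gripper_width: 0.59
```

Call:
step_arm(
  steps=[
    [0, 0, 0, 0],
    [0, 0, -10, 0],
    [0, 0, -20, 0],
    [0, 0, -30, 0],
    [0, 0, -35, 0],
    [0, 0, -25, 0],
    [0, 0, 0, 0],
  ],
  claw=30,
)

```text
time: 4.05
tool_pos: [0.5419, 0.3959, 0.1783]
tool_rot: [-0.004, -0.002, 1.0, -0.001]
contact_force: [1.3, 0.5, -0.1]
gripper_width: 0.591
```

```bash
python3 -c "
from h import *
W,p=look('w2',.05,.3)
t=state()['tool_pos']
look('w2',t[2]+.02,t[2]+.1,t[:2],.03)
print(state()['contact_force'],state()['gripper_width'])"
```

```text
tcp [0.5419 0.3959 0.1783] rot [-0.0036 -0.0017  1.     -0.0015] n 85905 mid [0.5622 0.3129 0.158 ] ext [0.2559 0.2935 0.2159]
tcp [0.5411 0.3955 0.1761] rot [-0.0048 -0.0016  1.     -0.0022] n 36217 mid [0.5343 0.3956 0.2299] ext [0.046  0.0579 0.0677]
[-0.49662235 -0.31879021 -2.17213728] 0.5917418143080706
```

View pics/w2.png

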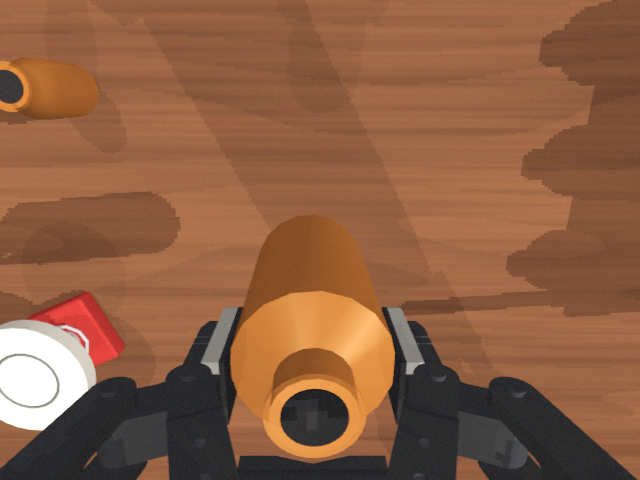

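The tall bottle is held upright between the pads, at (313,360), with nothing else near. I carry it towards platform_low.

Call:
step_arm(
  steps=[
    [3, -20, -4, 0],
    [6, -40, -4, 0],
    [6, -40, -2, 0],
    [6, -40, -2, 0],
    [6, -40, 0, 0],
    [6, -40, 0, 0],
    [6, -40, 0, 0],
    [6, -40, 0, 0],
  ],
)

```text
time: 4.95
tool_pos: [0.4839, 0.086, 0.1671]
tool_rot: [-0.023, -0.006, 1.0, -0.007]
contact_force: [0.9, -0.9, -0.6]
gripper_width: 0.592
```

Call:
step_arm(
  steps=[
    [4, -20, -12, 0],
    [4, -20, -8, 0],
    [0, 0, 0, 0],
    [0, 0, 0, 0],
  ],
)

```text
time: 5.35
tool_pos: [0.4701, 0.0406, 0.1776]
tool_rot: [-0.032, -0.003, 0.999, -0.007]
contact_force: [0.4, 0.1, -1.5]
gripper_width: 0.596
```

Call:
step_arm(
  steps=[
    [0, 0, 0, 0],
    [0, 0, 0, 0],
    [0, 0, 0, 0],
    [0, 0, 0, 0],
  ],
)

```text
time: 5.75
tool_pos: [0.4684, 0.0432, 0.1737]
tool_rot: [-0.035, -0.004, 0.999, -0.007]
contact_force: [0.4, 0.0, -1.3]
gripper_width: 0.588
```

```bash
python3 -c "
from plant import *
s=state();print(s)"
```

```text
{'time': 5.75, 'joint_pos': array([-0.05599522, -0.23536032,  1.98076695, -0.01752418,  1.46521707,
       -1.6330453 ]), 'joint_vel': array([0.00955024, 0.00571246, 0.00060847, 0.00097576, 0.00137079,
       0.0020379 ]), 'joint_efforts': array([-8.60680221e-02, -2.63500822e+01, -3.67094886e+01, -6.45027263e-02,
        2.55479487e-01, -8.43857515e-05]), 'tool_pos': array([0.46844635, 0.04318014, 0.17365272]), 'tool_rot': array([-0.0349597 , -0.00434838,  0.99935732, -0.00662202]), 'contact_force': array([ 3.70663681e-01,  1.33931816e-03, -1.34770815e+00]), 'ft_torque': array([ 0.01502003, -0.06993382,  0.05077089]), 'gripper_width': 0.5883964522234435}
```

Call:
step_arm(
  steps=[
    [3, -45, -6, 0],
    [4, -45, -4, 0],
    [4, -45, -2, 0],
    [4, -45, -2, 0],
    [4, -45, -2, 0],
    [4, -30, -2, 0],
    [0, -5, -2, 0],
  ],
)

```text
time: 6.45
tool_pos: [0.4515, -0.2223, 0.1996]
tool_rot: [-0.034, -0.01, 0.999, -0.007]
contact_force: [-1.3, 0.2, -1.6]
gripper_width: 0.593
```

```bash
python3 -c "
from h import *
c=np.array([.436,-.224])
W,p=look('w3',.04,.06,c,.06)
q=W[(abs(W[...,2]-.05)<.01)];q=q[np.hypot(*(q[:,:2]-c).T)<.06];print(circ(q[np.hypot(*(q[:,:2]-c).T)>.044],.05)[:2])"
```

```text
tcp [ 0.4515 -0.2223  0.1996] rot [-0.0336 -0.0102  0.9994 -0.0069] n 10332 mid [ 0.4257 -0.2251  0.0476] ext [0.082  0.0991 0.0131]Traceback (most recent call last):
  File "<string>", line 5, in <module>
    q=W[(abs(W[...,2]-.05)<.01)];q=q[np.hypot(*(q[:,:2]-c).T)<.06];print(circ(q[np.hypot(*(q[:,:2]-c).T)>.044],.05)[:2])
                                                                         ~~~~^^^^^^^^^^^^^^^^^^^^^^^^^^^^^^^^^^^^^^
  File "h.py", line 13, in circ
    return least_squares(f,[*c0,r or .02],loss="soft_l1",f_scale=.001).x
           ~~~~~~~~~~~~~^^^^^^^^^^^^^^^^^^^^^^^^^^^^^^^^^^^^^^^^^^^^^^
    return func(*args, **kwargs)
    vector_fun = VectorFunction(
        fun_wrapped,
    ...<6 lines>...
        workers=workers
    )
    self._update_fun()
    ~~~~~~~~~~~~~~~~^^
    self.f = self.fun_wrapped(xp_copy(self.x))
             ~~~~~~~~~~~~~~~~^^^^^^^^^^^^^^^^^
    return np.atleast_1d(self.fun(x))
                         ~~~~~~~~^^^
    return self.f(x, *self.args, **self.kwargs)
           ~~~~~~^^^^^^^^^^^^^^^^^^^^^^^^^^^^^^
  File "h.py", line 12, in <lambda>
    f=(lambda p:np.hypot(*(xy-p[:2]).T)-(r or p[2]))
                           ~~^~~~~~
ValueError: operands could not be broadcast together with shapes (2681,3) (2,)
```

View pics/w3.png

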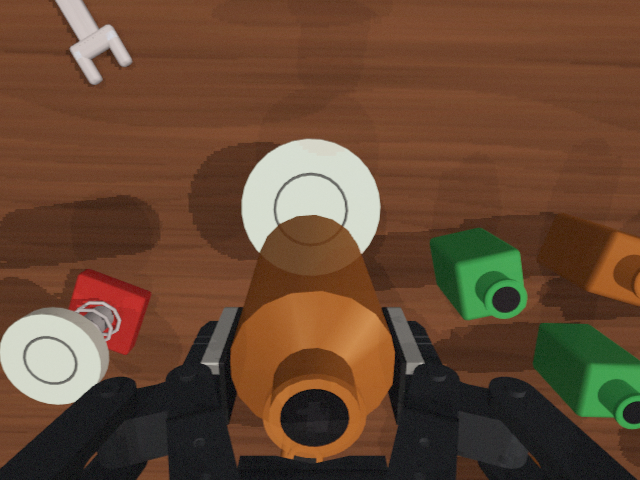

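The disc's ring is at (311,209), directly under the bottle, and the measured centre is (.435,-.225). I descend in stages.

Call:
step_arm(
  steps=[
    [0, -2, 20, 0],
    [0, -2, 25, 0],
    [0, -1, 20, 0],
    [0, -1, 8, 0],
    [0, 0, 0, 0],
  ],
)

```text
time: 7.0
tool_pos: [0.4498, -0.2244, 0.1264]
tool_rot: [-0.031, -0.013, 0.999, -0.006]
contact_force: [1.0, 0.3, -1.4]
gripper_width: 0.593
```

Call:
step_arm(
  steps=[
    [5, 0, 4, 0],
    [5, -1, 4, 0],
    [0, 0, 2, 0],
    [0, 0, 0, 0],
  ],
)

```text
time: 7.4
tool_pos: [0.4402, -0.2253, 0.1194]
tool_rot: [-0.03, -0.014, 0.999, -0.008]
contact_force: [-0.8, -0.2, -2.4]
gripper_width: 0.591
```

Call:
step_arm(
  steps=[
    [0, 0, 3, 0],
    [0, 0, 3, 0],
    [0, 0, 2, 0],
    [0, 0, 0, 0],
  ],
)

```text
time: 7.8
tool_pos: [0.4404, -0.2261, 0.112]
tool_rot: [-0.029, -0.014, 0.999, -0.008]
contact_force: [-0.0, -0.4, -1.5]
gripper_width: 0.594
```

Call:
step_arm(
  steps=[
    [0, 0, 2, 0],
    [0, 0, 1, 0],
    [0, 0, 1, 0],
    [0, 0, 0, 0],
  ],
)

```text
time: 8.2
tool_pos: [0.4402, -0.2262, 0.1075]
tool_rot: [-0.029, -0.014, 0.999, -0.008]
contact_force: [0.3, -0.9, -1.3]
gripper_width: 0.594
```

Call:
step_arm(
  steps=[
    [0, 0, 1, 0],
    [0, 0, 1, 0],
    [0, 0, 0, 0],
  ],
)

```text
time: 8.5
tool_pos: [0.4407, -0.2265, 0.1074]
tool_rot: [-0.028, -0.014, 0.999, -0.008]
contact_force: [0.5, -0.4, -1.4]
gripper_width: 0.591
```

Call:
step_arm(
  steps=[
    [0, 0, 3, 0],
    [0, 0, 2, 0],
    [0, 0, 0, 0],
  ],
)

```text
time: 8.8
tool_pos: [0.4418, -0.2271, 0.1077]
tool_rot: [-0.028, -0.014, 0.999, -0.008]
contact_force: [-0.1, 0.1, -2.4]
gripper_width: 0.594
```

```bash
python3 -c "
from h import *
s=state();print(s['joint_pos'],s['joint_efforts'],s['contact_force'],s['ft_torque'])
p,d=grab_frame('scene');cv2.imwrite('pics/s1.png',cv2.resize(p[60:280,180:480,::-1],(800,587)))"
```

```text
[-0.59894339 -0.11756585  1.99395532 -0.04702135  1.30110475 -2.18418611] [ 4.14403633e-02 -3.00895429e+01 -3.52844203e+01 -1.52928340e-01
  2.60080872e-01 -6.27347952e-03] [-0.14804201  0.06483843 -2.37892031] [-0.02096257  0.00485968  0.02314592]
```

View pics/s1.png

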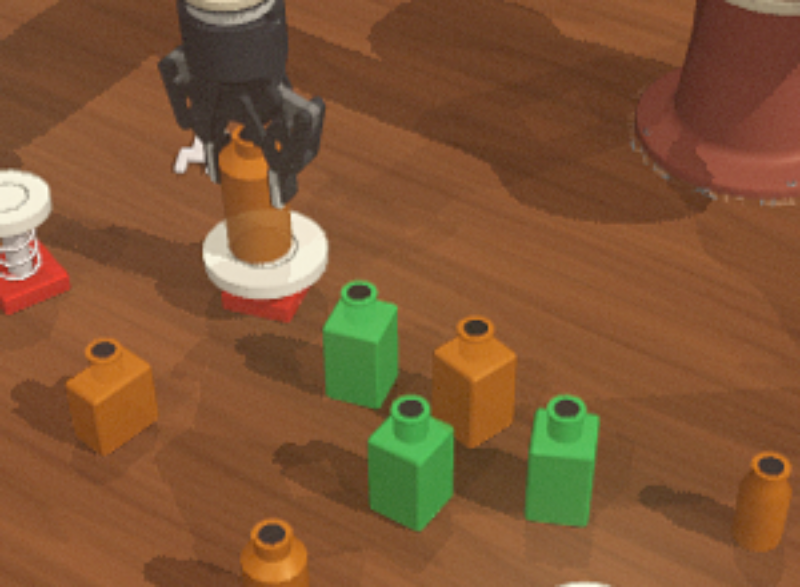

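Call:
step_arm(
  steps=[
    [0, 0, 3, 0],
  ],
)

```text
time: 8.95
tool_pos: [0.4423, -0.2274, 0.107]
tool_rot: [-0.027, -0.014, 0.999, -0.008]
contact_force: [-6.7, 5.0, 24.3]
gripper_width: 0.592
```

Call:
step_arm(
  steps=[
    [0, 0, 5, 0],
  ],
)

```text
time: 9.05
tool_pos: [0.4428, -0.2276, 0.1069]
tool_rot: [-0.028, -0.014, 0.999, -0.008]
contact_force: [-12.2, 9.2, 38.5]
gripper_width: 0.591
```

Call:
step_arm(
  steps=[
    [0, 0, 0, 0],
    [0, 0, 0, 0],
    [0, 0, 0, 0],
  ],
  claw=72,
)

```text
time: 9.35
tool_pos: [0.4439, -0.2284, 0.1082]
tool_rot: [-0.026, -0.014, 1.0, -0.009]
contact_force: [-0.6, 0.6, 0.2]
gripper_width: 0.716
```

Call:
step_arm(
  steps=[
    [0, 0, 0, 0],
    [0, 0, 0, 0],
    [0, 0, 0, 0],
    [0, 0, 0, 0],
  ],
  claw=100,
)

```text
time: 9.75
tool_pos: [0.4427, -0.2278, 0.1057]
tool_rot: [-0.027, -0.014, 0.999, -0.008]
contact_force: [0.3, 0.1, 0.1]
gripper_width: 0.999
```

```bash
python3 -c "
from h import *
c=np.array([.436,-.224])
W,p=look('w4',.155,.165,c,.03)
n='top'
for n in('top','scene'):
  p,d=grab_frame(n);k=camera_params(n);W=cloud(d,np.array(k['mtx']),np.array(k['extrinsics'])).reshape(-1,3)
  q=W[(np.hypot(*(W[:,:2]-c).T)<.026)&(W[:,2]>.158)&(W[:,2]<.166)];print(n,len(q),(q.min(0)+q.max(0))/2,np.ptp(q,0)) if len(q) else 0
"
```

```text
tcp [ 0.4427 -0.2278  0.1057] rot [-0.0274 -0.0139  0.9995 -0.008 ] n 8049 mid [ 0.4368 -0.2299  0.1594] ext [0.0283 0.0269 0.0088]
scene 49 [ 0.443388   -0.2291649   0.16094158] [0.01464452 0.02711321 0.00587927]
```

Call:
step_arm(
  steps=[
    [0, 0, -20, 0],
    [0, 0, -35, 0],
    [0, 0, -40, 0],
    [0, 0, -10, 0],
    [0, 0, 0, 0],
  ],
)

```text
time: 10.4
tool_pos: [0.4476, -0.2253, 0.2123]
tool_rot: [-0.029, -0.014, 0.999, -0.007]
contact_force: [-0.0, 0.0, 0.2]
gripper_width: 1.002
```

```bash
cat >> h.py <<'E'
def onplat(W,c,hd,rd,hb):
    c=np.array(c);Q=W.reshape(-1,3);r=np.hypot(*(Q[:,:2]-c).T)
    b=Q[(r<.026)&(abs(Q[:,2]-hd-hb)<.007)][:,:2]
    m=(abs(W[...,2]-hd)<.007)&(np.hypot(W[...,0]-c[0],W[...,1]-c[1])<rd+.015)
    D=W[m][:,:2];h=cv2.convexHull((D*1e4).astype(np.float32))[:,0]/1e4
    print("mouth",np.round((b.min(0)+b.max(0))/2,4),np.ptp(b,0).round(4),"disc",circ(h,rd)[:2].round(4),np.round(np.abs(np.hypot(*(h-circ(h,rd)[:2]).T)-rd).max(),4))
E
python3 -c "
from h import *
W,p=look('w5',.155,.165,[.436,-.225],.03)
onplat(W,[.436,-.225],.05,.05,.11)
for n in('top','scene'):
  p,d=grab_frame(n);k=camera_params(n);W=cloud(d,np.array(k['mtx']),np.array(k['extrinsics']))
  try: onplat(W,[.436,-.225],.053,.05,.11)
  except Exception as e: print(n,e)
"
```

```text
tcp [ 0.4476 -0.2253  0.2123] rot [-0.029  -0.0139  0.9995 -0.0069] n 2234 mid [ 0.4366 -0.23    0.1606] ext [0.0272 0.0267 0.0068]
mouth [ 0.4366 -0.23  ] [0.0272 0.0267] disc [ 0.4345 -0.2253] 0.0007
top zero-size array to reduction operation minimum which has no identity
mouth [ 0.4377 -0.228 ] [0.0303 0.029 ] disc [ 0.4359 -0.2227] 0.0041
```

The tall bottle stands, but about 5 mm off centre in y. I'll regrip it, lift it a few mm and shift it.

Call:
step_arm(
  steps=[
    [0, 0, 25, 0],
    [0, 0, 35, 0],
    [0, 0, 30, 0],
    [0, 0, 15, 0],
    [0, 0, 0, 0],
  ],
)

```text
time: 11.05
tool_pos: [0.4349, -0.2228, 0.0926]
tool_rot: [-0.036, -0.014, 0.999, -0.002]
contact_force: [-1.1, 0.7, 0.7]
gripper_width: 0.993
```

Call:
step_arm(
  steps=[
    [-3, -3, -5, 0],
    [-3, -3, -3, 0],
    [0, 0, 0, 0],
  ],
)

```text
time: 11.35
tool_pos: [0.4415, -0.2288, 0.1001]
tool_rot: [-0.037, -0.014, 0.999, -0.001]
contact_force: [0.1, 0.4, 0.3]
gripper_width: 1.0
```

Call:
step_arm(
  steps=[
    [0, 0, 0, 0],
    [0, 0, 0, 0],
    [0, 0, 0, 0],
    [0, 0, 0, 0],
    [0, 0, 0, 0],
    [0, 0, 0, 0],
  ],
  claw=35,
)

```text
time: 11.95
tool_pos: [0.4434, -0.2299, 0.1032]
tool_rot: [-0.035, -0.014, 0.999, -0.003]
contact_force: [-0.1, -0.7, -1.9]
gripper_width: 0.596
```

Call:
step_arm(
  steps=[
    [0, 0, -6, 0],
    [0, 0, -3, 0],
    [1, 3, -2, 0],
    [1, 3, -1, 0],
  ],
)

```text
time: 12.35
tool_pos: [0.4415, -0.2233, 0.1154]
tool_rot: [-0.035, -0.014, 0.999, -0.002]
contact_force: [0.1, 0.8, -1.3]
gripper_width: 0.596
```

Call:
step_arm(
  steps=[
    [0, -1, 4, 0],
    [0, -1, 3, 0],
    [0, 0, 2, 0],
  ],
)

```text
time: 12.65
tool_pos: [0.4409, -0.225, 0.1063]
tool_rot: [-0.035, -0.014, 0.999, -0.002]
contact_force: [-0.1, 0.1, -2.2]
gripper_width: 0.589
```

Call:
step_arm(
  steps=[
    [0, 0, 1, 0],
    [0, 0, 1, 0],
    [0, 0, 1, 0],
  ],
)

```text
time: 12.95
tool_pos: [0.4404, -0.225, 0.1031]
tool_rot: [-0.036, -0.014, 0.999, -0.002]
contact_force: [-2.4, 2.1, 7.7]
gripper_width: 0.594
```

Contact. I release and retreat.

Call:
step_arm(
  steps=[
    [0, 0, 0, 0],
    [0, 0, 0, 0],
    [0, 0, 0, 0],
  ],
  claw=72,
)

```text
time: 13.25
tool_pos: [0.4411, -0.2255, 0.1038]
tool_rot: [-0.035, -0.014, 0.999, -0.003]
contact_force: [0.1, 0.2, -0.5]
gripper_width: 0.723
```

Call:
step_arm(
  steps=[
    [0, 0, 0, 0],
    [0, 0, 0, 0],
    [0, 0, 0, 0],
    [0, 0, -25, 0],
    [0, 0, -40, 0],
    [0, 0, -40, 0],
    [0, 0, 0, 0],
  ],
  claw=100,
)

```text
time: 13.95
tool_pos: [0.4473, -0.224, 0.2098]
tool_rot: [-0.037, -0.014, 0.999, -0.001]
contact_force: [-0.5, -0.7, 0.0]
gripper_width: 1.0
```

```bash
python3 -c "
from h import *
W,p=look('w6',.155,.165,[.436,-.225],.03)
onplat(W,[.436,-.225],.05,.05,.11)
print(state()['joint_pos'])
"
```

```text
tcp [ 0.4473 -0.224   0.2098] rot [-0.037  -0.0138  0.9992 -0.0011] n 2299 mid [ 0.4337 -0.2249  0.1609] ext [0.0272 0.0269 0.0062]
mouth [ 0.4337 -0.2249] [0.0272 0.0269] disc [ 0.4346 -0.2253] 0.0009
[-0.58872349 -0.18927897  1.88555529 -0.04382511  1.50965492 -2.18302417]
```

Now it is centred within 1 mm. Next is the mid bottle.

Call:
step_arm(
  steps=[
    [-35, 30, -4, 0],
    [-36, 30, -3, 0],
    [-36, 30, -3, 0],
    [-36, 30, -3, 0],
    [-36, 30, -3, 0],
    [-36, 30, -3, 0],
    [-25, 20, 0, 0],
    [0, 0, 0, 0],
  ],
)

```text
time: 14.8
tool_pos: [0.6851, -0.0096, 0.1935]
tool_rot: [-0.046, -0.011, 0.999, 0.001]
contact_force: [-0.6, 0.3, -0.8]
gripper_width: 0.998
```

```bash
python3 -c "
from h import *
look('w7',.083,.097,[.705,-.009],.03)"
```

```text
tcp [ 0.6851 -0.0096  0.1935] rot [-0.0461 -0.011   0.9989  0.0011] n 1376 mid [ 0.7038 -0.0096  0.0887] ext [0.0273 0.0263 0.0111]
```

Call:
step_arm(
  steps=[
    [-20, 0, 0, 0],
    [-18, 0, 0, 0],
    [0, 0, 25, 0],
    [0, 0, 35, 0],
    [0, 0, 30, 0],
    [0, 0, 0, 0],
  ],
)

```text
time: 15.45
tool_pos: [0.7076, -0.0157, 0.0931]
tool_rot: [-0.051, -0.008, 0.999, 0.0]
contact_force: [-0.7, -1.0, -1.1]
gripper_width: 1.0
```

Call:
step_arm(
  steps=[
    [-3, 6, 10, 0],
    [-2, 0, 20, 0],
    [0, 0, 18, 0],
    [0, 0, 8, 0],
    [0, 0, 0, 0],
  ],
)

```text
time: 15.95
tool_pos: [0.7074, -0.0111, 0.036]
tool_rot: [-0.049, -0.007, 0.999, -0.0]
contact_force: [0.6, -0.1, -0.5]
gripper_width: 1.002
```

Call:
step_arm(
  steps=[
    [4, 1, 0, 0],
    [0, 0, 0, 0],
  ],
)

```text
time: 16.15
tool_pos: [0.7037, -0.0101, 0.0369]
tool_rot: [-0.049, -0.007, 0.999, -0.0]
contact_force: [0.3, 0.6, -1.1]
gripper_width: 1.001
```

Call:
step_arm(
  steps=[
    [0, 0, 0, 0],
    [0, 0, 0, 0],
    [0, 0, 0, 0],
    [0, 0, 0, 0],
    [0, 0, 0, 0],
    [0, 0, 0, 0],
    [0, 0, 0, 0],
  ],
  claw=30,
)

```text
time: 16.85
tool_pos: [0.7055, -0.0102, 0.0399]
tool_rot: [-0.046, -0.007, 0.999, -0.001]
contact_force: [0.5, 0.5, -0.5]
gripper_width: 0.502
```

Call:
step_arm(
  steps=[
    [0, 0, -10, 0],
    [0, 0, -20, 0],
    [0, 0, -35, 0],
    [0, 0, -35, 0],
    [0, 0, -20, 0],
  ],
)

```text
time: 17.35
tool_pos: [0.7134, -0.0097, 0.1586]
tool_rot: [-0.052, -0.007, 0.999, 0.0]
contact_force: [0.6, -0.2, -0.4]
gripper_width: 0.496
```

Call:
step_arm(
  steps=[
    [10, 25, -3, 0],
    [10, 35, -3, 0],
    [10, 35, -2, 0],
    [10, 35, -1, 0],
    [10, 35, 0, 0],
    [6, 20, 0, 0],
    [0, 0, 0, 0],
  ],
)

```text
time: 18.05
tool_pos: [0.6591, 0.1796, 0.187]
tool_rot: [-0.044, -0.005, 0.999, 0.0]
contact_force: [-0.3, -0.2, -1.2]
gripper_width: 0.502
```

```bash
cat > m.py <<'E'
from h import *
import sys
def disc(tag,c,hd,rd,view=False):
    W,p=look(tag,hd-.007,hd+.007,c,rd+.015);c=np.array(c)
    D=W[(abs(W[...,2]-hd)<.007)&(np.hypot(W[...,0]-c[0],W[...,1]-c[1])<rd+.015)][:,:2]
    h=cv2.convexHull((D*1e4).astype(np.float32))[:,0]/1e4
    x=circ(h[(np.hypot(*(h-c).T)>rd-.006)],rd)[:2];print("disc",x.round(4))
    s=state();Q=W.reshape(-1,3);t=T_tool(s);g=t[:3,3]-t[:3,2]*.019
    print("grasp pt",g.round(4),"tool z",t[:3,2].round(3),"tool y",t[:3,1].round(3))
E
python3 -c "
from m import *
disc('w8',[.647,.1935],.07,.0425)"
```

```text
tcp [0.6591 0.1796 0.187 ] rot [-4.35e-02 -5.30e-03  9.99e-01  2.00e-04] n 10239 mid [0.6447 0.1936 0.0687] ext [0.0798 0.0845 0.011 ]
disc [0.6473 0.1937]
grasp pt [0.6612 0.1784 0.206 ] tool z [-0.087 -0.001 -0.996] tool y [-0.01  1.    0.  ]
```

Call:
step_arm(
  steps=[
    [0, 8, 12, 0],
    [0, 7, 20, 0],
    [0, 0, 20, 0],
    [0, 0, 8, 0],
    [0, 0, 0, 0],
  ],
)

```text
time: 18.6
tool_pos: [0.6557, 0.1903, 0.124]
tool_rot: [-0.043, -0.002, 0.999, -0.0]
contact_force: [0.2, 0.9, -0.8]
gripper_width: 0.497
```

Call:
step_arm(
  steps=[
    [4, 2, 3, 0],
    [3, 2, 2, 0],
    [0, 0, 2, 0],
  ],
)

```text
time: 18.9
tool_pos: [0.6488, 0.1936, 0.1186]
tool_rot: [-0.042, -0.001, 0.999, -0.0]
contact_force: [-0.4, 1.1, -0.1]
gripper_width: 0.494
```

Call:
step_arm(
  steps=[
    [0, 0, 3, 0],
    [0, 0, 2, 0],
    [0, 0, 1, 0],
    [0, 0, 1, 0],
  ],
)

```text
time: 19.3
tool_pos: [0.6492, 0.1938, 0.1131]
tool_rot: [-0.04, -0.001, 0.999, 0.0]
contact_force: [-0.0, 0.9, -1.0]
gripper_width: 0.497
```

Call:
step_arm(
  steps=[
    [0, 0, 2, 0],
    [0, 0, 1, 0],
    [0, 0, 1, 0],
  ],
)

```text
time: 19.6
tool_pos: [0.6494, 0.1939, 0.1099]
tool_rot: [-0.04, -0.001, 0.999, 0.0]
contact_force: [-0.7, -0.2, 4.3]
gripper_width: 0.499
```

Call:
step_arm(
  steps=[
    [0, 0, 0, 0],
    [0, 0, 0, 0],
    [0, 0, 0, 0],
  ],
  claw=62,
)

```text
time: 19.9
tool_pos: [0.6497, 0.1939, 0.1102]
tool_rot: [-0.039, -0.001, 0.999, 0.0]
contact_force: [-0.2, -0.2, 0.2]
gripper_width: 0.624
```

Call:
step_arm(
  steps=[
    [0, 0, 0, 0],
    [0, 0, 0, 0],
    [0, 0, 0, 0],
    [0, 0, -25, 0],
    [0, 0, -40, 0],
    [0, 0, -25, 0],
    [0, 0, 0, 0],
  ],
  claw=100,
)

```text
time: 20.6
tool_pos: [0.6554, 0.1936, 0.1996]
tool_rot: [-0.042, -0.001, 0.999, -0.0]
contact_force: [1.2, -1.3, 0.2]
gripper_width: 0.998
```

```bash
python3 -c "
from h import *
W,p=look('w9',.155,.165,[.647,.194],.03)
onplat(W,[.647,.194],.07,.0425,.09)
"
```

```text
tcp [0.6554 0.1936 0.1996] rot [-4.210e-02 -1.100e-03  9.991e-01 -3.000e-04] n 2471 mid [0.6487 0.1944 0.1609] ext [0.0268 0.0263 0.0065]
mouth [0.6487 0.1944] [0.0268 0.0263] disc [0.6472 0.1937] 0.0009
```

The mid bottle is within 1.5 mm of centre. Next is the short one.

Call:
step_arm(
  steps=[
    [40, 5, -2, 0],
    [42, 6, 0, 0],
    [42, 6, 3, 0],
    [42, 6, 5, 0],
    [30, 5, 5, 0],
    [0, 0, 0, 0],
  ],
)

```text
time: 21.25
tool_pos: [0.4457, 0.2197, 0.1876]
tool_rot: [-0.054, -0.0, 0.999, -0.003]
contact_force: [0.3, -0.3, 0.2]
gripper_width: 1.001
```

```bash
python3 -c "
from h import *
look('w10',.063,.076,[.453,.224],.03)"
```

```text
tcp [0.4457 0.2197 0.1876] rot [-0.0541 -0.      0.9985 -0.003 ] n 1274 mid [0.4511 0.2233 0.0709] ext [0.027  0.026  0.0058]
```

Call:
step_arm(
  steps=[
    [-14, 2, 0, 0],
    [-14, 2, 0, 0],
    [0, 0, 25, 0],
    [0, 0, 35, 0],
    [0, 0, 35, 0],
    [0, 0, 10, 0],
    [0, 0, 0, 0],
  ],
)

```text
time: 22.0
tool_pos: [0.4689, 0.2208, 0.0717]
tool_rot: [-0.054, 0.002, 0.999, -0.004]
contact_force: [-1.0, 1.0, 0.5]
gripper_width: 0.994
```

Call:
step_arm(
  steps=[
    [6, 2, 8, 0],
    [6, 1, 15, 0],
    [0, 0, 18, 0],
    [0, 0, 8, 0],
    [0, 0, 0, 0],
  ],
)

```text
time: 22.5
tool_pos: [0.4541, 0.2249, 0.0258]
tool_rot: [-0.051, 0.002, 0.999, -0.003]
contact_force: [0.3, -0.3, -0.4]
gripper_width: 1.001
```

Call:
step_arm(
  steps=[
    [3, -1, 6, 0],
    [0, 0, 3, 0],
    [0, 0, 0, 0],
  ],
)

```text
time: 22.8
tool_pos: [0.4513, 0.2244, 0.0184]
tool_rot: [-0.049, 0.002, 0.999, -0.002]
contact_force: [0.1, -0.7, 0.7]
gripper_width: 0.998
```

Call:
step_arm(
  steps=[
    [0, 0, 0, 0],
    [0, 0, 0, 0],
    [0, 0, 0, 0],
    [0, 0, 0, 0],
    [0, 0, 0, 0],
    [0, 0, 0, 0],
    [0, 0, 0, 0],
    [0, 0, 0, 0],
  ],
  claw=20,
)

```text
time: 23.6
tool_pos: [0.4528, 0.2247, 0.02]
tool_rot: [-0.047, 0.002, 0.999, -0.002]
contact_force: [-0.4, -0.7, -0.2]
gripper_width: 0.403
```

Call:
step_arm(
  steps=[
    [0, 0, -10, 0],
    [0, 0, -25, 0],
    [0, 0, -40, 0],
    [0, 0, -45, 0],
    [0, 0, -45, 0],
    [0, 0, -25, 0],
  ],
)

```text
time: 24.2
tool_pos: [0.4672, 0.2241, 0.2123]
tool_rot: [-0.054, 0.002, 0.999, -0.004]
contact_force: [-0.3, -0.2, -0.5]
gripper_width: 0.404
```

Call:
step_arm(
  steps=[
    [-12, -25, -5, 0],
    [-13, -40, -5, 0],
    [-13, -40, -4, 0],
    [-13, -40, -4, 0],
    [-13, -40, -4, 0],
    [-13, -40, -4, 0],
    [-13, -40, -4, 0],
    [-6, -40, -4, 0],
  ],
)

```text
time: 25.0
tool_pos: [0.5721, -0.0865, 0.2543]
tool_rot: [-0.043, -0.003, 0.999, -0.002]
contact_force: [0.6, -0.4, -0.4]
gripper_width: 0.4
```

Call:
step_arm(
  steps=[
    [0, -40, 0, 0],
    [0, -45, 0, 0],
    [0, -45, 0, 0],
    [2, -45, 0, 0],
    [2, -45, 0, 0],
    [2, -45, 0, 0],
    [2, -30, 0, 0],
    [0, -5, 0, 0],
  ],
)

```text
time: 25.8
tool_pos: [0.5639, -0.4034, 0.2623]
tool_rot: [-0.041, -0.001, 0.999, -0.003]
contact_force: [-0.4, 0.7, -0.8]
gripper_width: 0.399
```

```bash
python3 -c "
from m import *
disc('w11',[.537,-.4025],.09,.035)"
```

```text
tcp [ 0.5639 -0.4034  0.2623] rot [-4.080e-02 -6.000e-04  9.992e-01 -2.800e-03] n 6413 mid [ 0.5373 -0.4036  0.089 ] ext [0.0698 0.0695 0.0111]
disc [ 0.5374 -0.4036]
grasp pt [ 0.5657 -0.4027  0.2813] tool z [-0.081 -0.006 -0.997] tool y [-0.002  1.    -0.005]
```

Call:
step_arm(
  steps=[
    [2, 0, 25, 0],
    [2, 0, 35, 0],
    [2, 0, 35, 0],
    [2, 0, 22, 0],
    [0, 0, 8, 0],
    [0, 0, 0, 0],
  ],
)

```text
time: 26.45
tool_pos: [0.5489, -0.3974, 0.1397]
tool_rot: [-0.038, -0.003, 0.999, -0.003]
contact_force: [0.2, -0.1, -2.1]
gripper_width: 0.404
```

Call:
step_arm(
  steps=[
    [4, -3, 4, 0],
    [3, -3, 5, 0],
    [2, 0, 5, 0],
    [0, 0, 4, 0],
    [0, 0, 0, 0],
  ],
)

```text
time: 26.95
tool_pos: [0.5408, -0.405, 0.1275]
tool_rot: [-0.035, -0.004, 0.999, -0.006]
contact_force: [-0.8, -0.3, -0.1]
gripper_width: 0.401
```

Call:
step_arm(
  steps=[
    [2, 1, 5, 0],
    [1, 0, 4, 0],
    [0, 0, 3, 0],
    [0, 0, 2, 0],
  ],
)

```text
time: 27.35
tool_pos: [0.5369, -0.4046, 0.1135]
tool_rot: [-0.034, -0.004, 0.999, -0.006]
contact_force: [-0.2, 0.3, -0.2]
gripper_width: 0.402
```

Call:
step_arm(
  steps=[
    [-1, 1, 1, 0],
    [0, 0, 1, 0],
    [0, 0, 1, 0],
    [0, 0, 1, 0],
  ],
)

```text
time: 27.75
tool_pos: [0.5379, -0.4035, 0.1102]
tool_rot: [-0.034, -0.004, 0.999, -0.006]
contact_force: [-1.7, 2.0, 4.4]
gripper_width: 0.406
```

Contact. I release.

Call:
step_arm(
  steps=[
    [0, 0, 0, 0],
    [0, 0, 0, 0],
    [0, 0, 0, 0],
  ],
  claw=52,
)

```text
time: 28.05
tool_pos: [0.5383, -0.4038, 0.1104]
tool_rot: [-0.033, -0.004, 0.999, -0.007]
contact_force: [-0.2, -0.1, -0.1]
gripper_width: 0.519
```

Call:
step_arm(
  steps=[
    [0, 0, 0, 0],
    [0, 0, 0, 0],
    [0, 0, 0, 0],
    [0, 0, 0, 0],
    [0, 0, -20, 0],
    [0, 0, -35, 0],
    [0, 0, -35, 0],
    [0, 0, 0, 0],
  ],
  claw=100,
)

```text
time: 28.85
tool_pos: [0.5433, -0.4018, 0.1999]
tool_rot: [-0.035, -0.004, 0.999, -0.005]
contact_force: [-0.1, -0.5, 1.9]
gripper_width: 0.999
```

```bash
python3 -c "
from h import *
W,p=look('w12',.155,.165,[.537,-.403],.03)
onplat(W,[.537,-.403],.09,.035,.07)
p,d=grab_frame('scene');cv2.imwrite('pics/s2.png',p[:,:,::-1])
"
```

```text
tcp [ 0.5433 -0.4018  0.1999] rot [-0.0354 -0.0039  0.9994 -0.0049] n 2460 mid [ 0.5374 -0.4034  0.161 ] ext [0.0271 0.0263 0.0063]
mouth [ 0.5374 -0.4034] [0.0271 0.0263] disc [ 0.5373 -0.4037] 0.0006
```

View pics/s2.png

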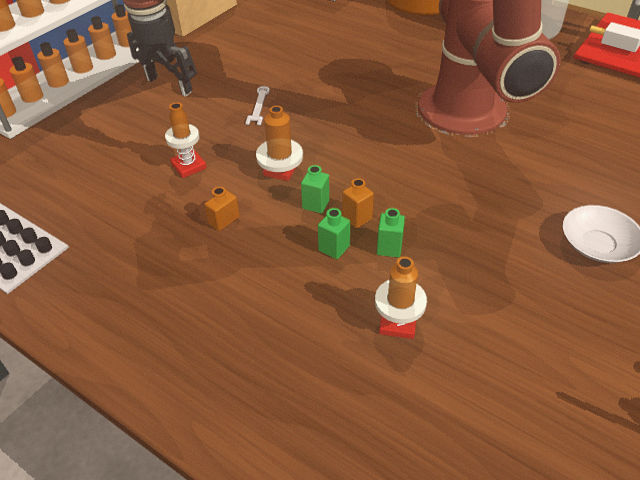

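The scene view shows all three standing on their discs: short (180,120), tall (278,132), mid (403,282). The squares are at (221,208) and (358,203), unmoved. I back off a little more, check once and hand in.

Call:
step_arm(
  steps=[
    [0, 0, -30, 0],
    [0, 0, -20, 0],
    [0, 0, 0, 0],
  ],
)

```text
time: 29.25
tool_pos: [0.5427, -0.398, 0.2375]
tool_rot: [-0.043, -0.004, 0.999, 0.002]
contact_force: [-0.9, -0.6, 0.5]
gripper_width: 1.001
```

```bash
python3 -c "
from h import *
p,d=grab_frame('scene');k=camera_params('scene');W=cloud(d,np.array(k['mtx']),np.array(k['extrinsics']))
for c,h,r,b in(([.436,-.223],.053,.05,.11),([.6486,.1946],.073,.0425,.09),([.5376,-.4012],.093,.035,.07)): onplat(W,c,h,r,b)
for c,h in(([.469,-.005],.097),([.623,-.2245],.082)):
  Q=W.reshape(-1,3);q=Q[(np.hypot(*(Q[:,:2]-c).T)<.03)&(abs(Q[:,2]-h)<.005)];print('sq',((q.min(0)+q.max(0))/2).round(3))
job_done();print(state()['time'])"
```

```text
mouth [ 0.4328 -0.2222] [0.0288 0.0275] disc [ 0.4357 -0.2229] 0.0026
mouth [0.65  0.196] [0.0288 0.0267] disc [0.6487 0.195 ] 0.003
mouth [ 0.5369 -0.4011] [0.0315 0.0267] disc [ 0.5386 -0.4006] 0.0046
sq [ 0.468 -0.003  0.096]
sq [ 0.624 -0.224  0.081]
the job is handed in; nothing more can be done
the job is handed in; nothing more can be done
```

All three round bottles are standing upright on their matching platforms: tall on low, mid on middle, short on high. I handed the job in at about 29 s of the 112 s allowed.

- **Mouths:** by the wrist camera all three are at about z = 0.161 m.
- **Centring:** the wrist camera put the bottles within about 1 mm (tall), 1.7 mm (mid) and 0.3 mm (short) of the disc centres. The final scene-camera check gave about 3, 1.6 and 2 mm. The two cameras disagree by up to about 2 mm, which is within their calibration.
- **Tall bottle set down twice:** the first time it stood about 5 mm off centre, so I regripped it, lifted it about 12 mm and put it back. During the first set-down I also pressed it on harder than needed, to about 40 N at the wrist.
- **Square bottles:** both amber square bottles are where they started, to within 2 mm. I never went near the green look-alikes; they looked undisturbed in the last picture but I did not measure them.
- **Tool tilt:** the gripper drifted to as much as about 6° off vertical during the moves. This did not show in the final placings.

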